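Bolt the sanding box's filter hatch and start it

TASK

Bolt the sanding box's hatch shut: lift the bolt's handle out of its parking notch, slide the bolt fully home into its keeper and swing the handle down into the lock notch there. Only then press the square reset key right down and let it up, and after it press the round start key right down and let it up. Leave the long bar key unpressed and everything else on and around the box where it is.

Things in the scene. Friction and masses are not known exactly. Their poses are not given: they have to be found in the camera images.
- sander: Grey sanding box, fixed to the bench, 300 (x) x 560 (y) x 100 mm tall; origin at the centre of its underside, x to the rear, y along its length, z up. A steel barrel bolt lies on its top along y; the keeper, a steel block with a blind mouth facing the bolt, is at the bolt's +y end.
- bolt_root (a point): Fixed point on the bolt's axis, at x +30, y -100, z 135 mm in the box's frame, with the box's axes: the handle's root is here when the bolt is fully drawn back. The bolt slides along this point's +y and its handle swings about this y axis.
- gate (a point): Fixed point on the top edge (z 157 mm) of the steel gate rail, 6 mm thick, that runs along y 28 mm to the robot's side of the bolt. It keeps the handle up except at two notches: the parking notch, where the handle lies at the start, and the lock notch, 22 mm wide. Keeper and lock notch are one casting, clamped in a different place each time and not tracked.
- bolt (a joint): Travel of the bolt (steel bar 16 mm thick, 212 mm long), m: 0 drawn back, growing towards the keeper. It bottoms on the keeper's back wall at 0.070 to 0.110, different each time; there the handle stands midway in the lock notch. The stop is hard but springs 1 to 2 mm. About 4 N of friction; stays where left.
- bolt_handle (a joint): Angle of the handle about the bolt's axis, rad: 0 down in a notch, leaning to the robot's side (the box's -x), 20 degrees above level; grows as it is swung up, 1.22 upright, at most 1.3. Stays where left; 1 to 2 N at the knob moves it. Above 0.8 it clears the gate rail; off the notches the rail stops it near 0.5.
- knob (a point): Centre of the black knob at the end of the bolt's handle, 75 mm from the bolt's axis; the stem is 10 mm thick. The knob is a drum 28 mm in diameter and 28 mm long, its flat ends facing along the bolt, so that it can pivot between fingers that pinch those ends. It moves with the handle.
- key_square_top (a point): Centre of the top face of the square reset key, black cap 30 x 30 mm. Three keys stand 58 mm apart in a row on a grey panel (75 x 185 x 28 mm) on the box's top; their order varies. Each cap stands 11 mm above its 4 mm white rim and goes straight down 6 mm on a spring: 1 N to start, 5 N at the bottom; it returns when let go.
- key_square (a joint): travel of the square reset key, m: 0 up, 0.006 fully pressed; it works at 0.004.
- key_round_top (a point): centre of the top face of the round start key, black cap 34 mm in diameter.
- key_round (a joint): travel of the round start key, m: 0 up, 0.006 fully pressed; it works at 0.004.
- key_bar_top (a point): centre of the top face of the long bar key (brake), black cap 52 x 14 mm; not to be pressed.
- key_bar (a joint): travel of the bar key, m: 0 up, 0.006 fully pressed.
- sanding_block: cork sanding block with a wooden back, 65 x 100 x 34 mm, on the sanding box's grille; a bystander, origin at its underside's centre.
- glue_jar: jar 48 mm in diameter, 75 mm tall, on the sanding box's hatch behind the bolt; a bystander, origin at its underside's centre.
- hammer: hammer lying on the bench near the robot; a bystander, origin at its underside's centre as it lies.
- screwdriver: screwdriver lying on the bench near the robot; a bystander, origin at its underside's centre as it lies.
- offcut: wood offcut 160 x 70 x 35 mm on the bench; a bystander, origin at its underside's centre.
- glue_bottle: bottle 60 mm in diameter, 170 mm tall, on the bench; a bystander, origin at its underside's centre.
- pencil_pot: black pot 80 mm in diameter, 100 mm tall, on the bench; a bystander, origin at its underside's centre.

How it is judged:
By the outcome, as a careful person would: the job done as asked, in the order asked, and still so for the second after the job is handed in, with the robot touching nothing.
It also fails if it takes over 61 s, if anything falls off the work surface, if the arm or the gripper's body presses on something with over 40 N, if the wrist force passes 120 N, or if a joint passes its speed limit or range.

ROBOT

A 6-joint arm with a two-finger parallel gripper is mounted at the origin on the work surface. World frame = base frame: x ahead of the robot, y to its left, z up, the work surface at z = 0. Lengths are in m, angles in rad, forces in N, time in s.
With the tool pointing down it reaches from about 0.4 to 0.825 m from the base axis. Payload 7 kg.
Tool frame: the origin (TCP) lies between the finger pads; the fingertips stand 8 mm ahead of it and the grasp point (between the pads) lies 11 mm behind it; x points along the fingers, z is the direction in which the jaws open and shut, and the axes are right-handed (so a half turn about x gives the same grasp; the last joint's range is limited). The gripper opens to 85 mm and grips with 20 to 120 N. Pads are 22 mm wide; open, the fingers measure 114 mm over their backs; the gripper's body (76 mm by 85 mm) begins 54 mm behind the grasp point. The pads swing forward as they close: fully open they stand 13 mm farther back than shut.
Start: joints at [-0.82, 0.359, 0.012, 0, -1.224, -0.288], TCP at [0.301, -0.604, 0.239] pointing down, gripper open.
Joint ranges: [-3.07, 3.07], [-1.43, 2.12], [-1.02, 1.25], [-3.03, 1.67], [-3.05, -0], [-3.03, 3.03]. Speed limits (rad/s): [2.39, 2.39, 3.01, 3.14, 3.14, 3.14].

INTERFACE

Orientations are given as a rotation vector (axis times angle).
In Python, from workcell import sensors, imaging, ticket gives the robot as it stands.
- The arm moves only by the shell command python3 -m handwheel 'ROWS' [FORCE]. ROWS is JSON, a list of rows, each an object of numbers: "hand": the finger opening in cm, from 0 to 8.54; "tx", "ty", "tz": the shift along the tool's x, y, z in cm; "ax", "ay", "az": the turn, a rotation vector about the tool's x, y, z in rad. In form: [{"hand": .., "tx": .., "ty": .., "tz": .., "ax": .., "ay": .., "az": ..}, ...]. A call has 1 to 12 rows; each row shifts and turns the commanded pose from where the row before left it, along the tool's axes as they then stand; what a row does not reach is not made up. A row lasts 1/10 s, in which the tool goes at most 50 mm and 8.59 degrees, less where a joint would pass 70% of its speed; a pose out of reach is approached as far as the arm can. A call is refused whole if a number of a shift passes 5 or a number of a turn 0.15, either way. A call with a gripper value outside its range is refused whole. The fingers move at their own pace and stop on an object; FORCE is the grip in N (left out, the last holds). Time passes only in rows, so rows that do not move let the fingers close. It gives the time, the measured TCP pose, the force and the opening at its end, in the units of the state.
- sensors.state(): the state, without advancing time (a new reading comes with each control period).
- imaging.grab_frame(name): name is "side" or "top"; returns (picture, depth): 400x640x3 uint8, blue, green, red; 400x640 float32, m along the optical axis (not along the pixel's ray), 0 where there is no reading.
- imaging.calibration(name): a dict with "camera_matrix" (3x3 intrinsics, pixels), "rvec" (rotation vector, rad) and "tvec" (3), from world to camera coordinates, as OpenCV has them. Camera axes: x right, y down, z forward; pixel columns grow to the right and rows downward; lengths in m; the calibration is good to about 2 mm. A picture is of the moment at which its call begins. calibration takes no time and is no camera call.
- ticket.close_job(): hands the job in, once; it reports no verdict.
Trained networks look in the newest picture that a camera, given by its name, has taken for a name from the list of things; names that differ only in an ending like _2 or _b are one class to them, and where a whole thing is asked for, a point or a joint stands for the part that bears it (a point fixed in the world has none). Each returns a list of dicts, best first, with "conf" (0 to 1); they miss things now and then, are a little off and sometimes report something else, mostly with a low value. They report only what shows in the picture. A call takes as long as a camera call.
- imaging.regions_of(query, camera): "pixels" (400x640 bool, what is visible of it) and "rect" ([left, top, right, bottom] in pixels, round what is visible of it).
The state is a dict: "t": time; "qpos": joint angles; "joint_velocities": joint speeds; "joint_torque": joint torques, N m; "tcp_pos": TCP position; "eef_rot": TCP orientation; "force": force on the tool from outside, world axes, zero at the start; "ft_torque": the same for the moment, N m; "width": finger opening in m.
Only numpy, scipy, OpenCV 4.12 (cv2) and the standard library are available. Lean on these libraries where they do the work, as an engineer would, in place of code of your own. Each camera call takes 0.05 s, during which the arm holds its last target. There are 200 camera calls.

## Working session

There is one attempt and no reset: what is moved stays moved. The work goes in short steps, Python scripts to look and compute and a shell command to move; the robot and the scene stay as the last step left them, time stands still between calls to the robot, and variables do not carry over. Pictures are saved under pics/ and viewed, about 8 in all and at most 12, crops included, and the job is handed in when it is done.

```bash
mkdir -p pics; ls; cat > h.py <<'E'
import numpy as np, cv2
from workcell import sensors, imaging, ticket
def cal(n):
    c=imaging.calibration(n); R=cv2.Rodrigues(np.array(c["rvec"],float))[0]
    return np.array(c["camera_matrix"],float),R,np.array(c["tvec"],float).ravel()
def world(n,depth,mask):
    K,R,t=cal(n); v,u=np.nonzero(mask&(depth>0)); d=depth[v,u]
    P=np.c_[(u-K[0,2])/K[0,0]*d,(v-K[1,2])/K[1,1]*d,d]
    return (P-t)@R, np.c_[u,v]
def proj(n,p):
    K,R,t=cal(n); q=(np.atleast_2d(p)@R.T+t)@K.T
    return q[:,:2]/q[:,2:]
E
python3 - <<'E'
from h import *
for n in ("top","side"):
    im,d=imaging.grab_frame(n); cv2.imwrite(f"pics/{n}0.png",im); np.save(f"{n}0.npy",d)
    K,R,t=cal(n); print(n,"cam at",-R.T@t,"fx",K[0,0],"axis",R[2])
    for q in ("sander","knob","key_square_top","key_round_top","key_bar_top","glue_jar","sanding_block"):
        for r in imaging.regions_of(q,n)[:2]:
            P,_=world(n,d,r["pixels"])
            if len(P): print(n,q,round(r["conf"],2),np.round(r["rect"]),np.round(np.median(P,0),4),np.round(P.min(0),3),np.round(P.max(0),3))
print(sensors.state())
E
```

```text
pics
top cam at [0.30696145 0.00320045 1.37309174] fx 458.1479940384384 axis [ 0.15264532 -0.01807323 -0.98811577]
top sander 0.85 [203. 107. 401. 218.] [0.6011 0.0127 0.0996] [ 0.445 -0.243 -0.005] [0.784 0.341 0.18 ]
top sander 0.74 [332. 162. 344. 178.] [ 0.5571 -0.0596  0.1704] [ 0.544 -0.073  0.151] [ 0.583 -0.046  0.18 ]
top knob 0.46 [331. 151. 345. 177.] [ 0.5645 -0.0597  0.1674] [ 0.545 -0.073  0.099] [ 0.617 -0.046  0.18 ]
top knob 0.36 [234. 183. 245. 197.] [0.5021 0.2075 0.1412] [0.486 0.193 0.127] [0.518 0.226 0.148]
top key_square_top 0.74 [201. 107. 405. 219.] [0.6001 0.0153 0.0997] [ 0.445 -0.262 -0.009] [0.786 0.345 0.18 ]
top key_square_top 0.53 [231. 182. 248. 196.] [0.5041 0.2081 0.1418] [0.488 0.194 0.134] [0.518 0.224 0.148]
top key_round_top 0.54 [252. 183. 268. 199.] [0.5043 0.1505 0.1416] [0.488 0.134 0.135] [0.519 0.167 0.148]
top key_bar_top 0.43 [218. 181. 223. 201.] [0.5039 0.2655 0.1416] [0.477 0.259 0.127] [0.526 0.274 0.147]
top glue_jar 0.78 [282. 107. 304. 130.] [0.6992 0.0675 0.1716] [0.685 0.045 0.11 ] [0.73  0.089 0.18 ]
top sanding_block 0.65 [36
[... 1364 characters left out ...]
1527 0.1434] [0.487 0.133 0.138] [0.519 0.17  0.151]
{'t': 0.8, 'qpos': array([-8.19907594e-01,  3.58562612e-01,  1.19204951e-02, -4.29092895e-05,
       -1.22411004e+00, -2.88104158e-01]), 'joint_velocities': array([ 0.00108387, -0.00047526,  0.00019157,  0.00079698,  0.00057602,
       -0.00070522]), 'joint_torque': array([ 1.48920248e-03, -5.82879817e+01,  2.93644989e+01,  6.94141924e+00,
       -4.80023191e-04, -1.23096439e-05]), 'tcp_pos': array([ 0.30133673, -0.60397792,  0.23932764]), 'eef_rot': array([-1.54139508,  0.95351492,  1.54129861]), 'force': array([-0.37026022, -0.5720795 ,  0.46370305]), 'ft_torque': array([0.02714893, 0.03038481, 0.02236049]), 'width': 0.08514494380555193}
```

View crops.

```bash
python3 - <<'E'
from h import *
a=cv2.imread("pics/top0.png")[95:235,190:420]; b=cv2.imread("pics/side0.png")[140:310,210:370]
a=cv2.resize(a,None,fx=3.4,fy=3.4,interpolation=cv2.INTER_CUBIC); cv2.imwrite("pics/a.png",a)
b=cv2.resize(b,None,fx=3.5,fy=3.5,interpolation=cv2.INTER_CUBIC); cv2.imwrite("pics/b.png",b)
d=np.load("top0.npy"); m=np.zeros(d.shape,bool); m[100:225,195:410]=1
P,uv=world("top",d,m)
# gate edge / high things between z .145 and .19, x .56...66
s=(P[:,2]>.12)&(P[:,2]<.2)&(P[:,0]>.54)&(P[:,0]<.68)
for y in np.arange(-.12,.34,.01):
    q=P[s&(abs(P[:,1]-y)<.005)]
    print(round(y,3),[(round(float(x),3),round(float(z),3)) for x,_,z in q[np.argsort(q[:,0])][::2]])
e=P[(abs(P[:,2]-.1)<.006)]; print(np.percentile(e,[1,99],axis=0))
E
```

```text
-0.12 [(0.609, 0.131), (0.61, 0.128), (0.61, 0.138), (0.61, 0.15), (0.61, 0.138), (0.613, 0.151), (0.613, 0.148), (0.615, 0.153), (0.619, 0.15), (0.62, 0.146), (0.622, 0.148), (0.624, 0.15), (0.625, 0.148), (0.627, 0.152), (0.63, 0.151), (0.63, 0.15), (0.632, 0.152), (0.635, 0.151), (0.636, 0.149), (0.637, 0.153), (0.64, 0.153), (0.642, 0.148), (0.645, 0.147)]
-0.11 [(0.597, 0.134), (0.61, 0.141), (0.61, 0.15), (0.611, 0.147), (0.611, 0.122), (0.614, 0.121), (0.616, 0.149), (0.618, 0.151), (0.621, 0.151), (0.623, 0.133), (0.623, 0.142), (0.624, 0.15), (0.627, 0.139), (0.628, 0.144), (0.629, 0.142), (0.63, 0.148), (0.633, 0.149), (0.633, 0.138), (0.634, 0.154), (0.638, 0.153), (0.641, 0.151), (0.643, 0.123), (0.644, 0.15)]
-0.1 [(0.597, 0.123), (0.597, 0.121), (0.597, 0.156), (0.597, 0.156), (0.597, 0.132), (0.598, 0.154), (0.6, 0.157), (0.6, 0.155), (0.603, 0.157), (0.603, 0.154), (0.62, 0.143), (0.622, 0.135), (0.623, 0.141), (0.626, 0.143), (0.626, 0.141), (0.629, 0.141), (0.63, 0.147), (0.632, 0.14)]
-0.09 [(0.596, 0.137), (0.596, 0.159), (0.597, 0.134), (0.597, 0.133), (0.598, 0.
[... 9790 characters left out ...]
157), (0.65, 0.162), (0.653, 0.161), (0.654, 0.157)]
0.2 [(0.541, 0.124), (0.541, 0.122), (0.609, 0.137), (0.61, 0.154), (0.61, 0.141), (0.611, 0.161), (0.614, 0.159), (0.617, 0.161), (0.619, 0.161), (0.625, 0.161), (0.628, 0.159), (0.631, 0.159), (0.634, 0.157), (0.637, 0.156), (0.64, 0.157), (0.643, 0.156), (0.646, 0.155), (0.648, 0.159), (0.651, 0.159), (0.654, 0.155)]
0.21 [(0.54, 0.126), (0.541, 0.124)]
0.22 [(0.54, 0.126), (0.541, 0.122)]
0.23 [(0.54, 0.125), (0.541, 0.121)]
0.24 [(0.541, 0.124), (0.541, 0.122)]
0.25 [(0.541, 0.123)]
0.26 [(0.54, 0.124)]
0.27 []
0.28 []
0.29 []
0.3 []
0.31 []
0.32 []
0.33 []
[[ 0.45214285 -0.23646449  0.09441778]
 [ 0.74624486  0.31256953  0.10549553]]
```

View pics/a.png

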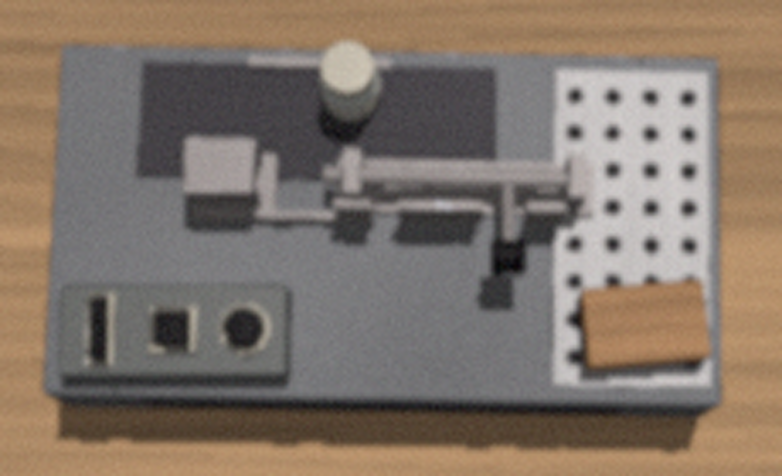

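View pics/b.png

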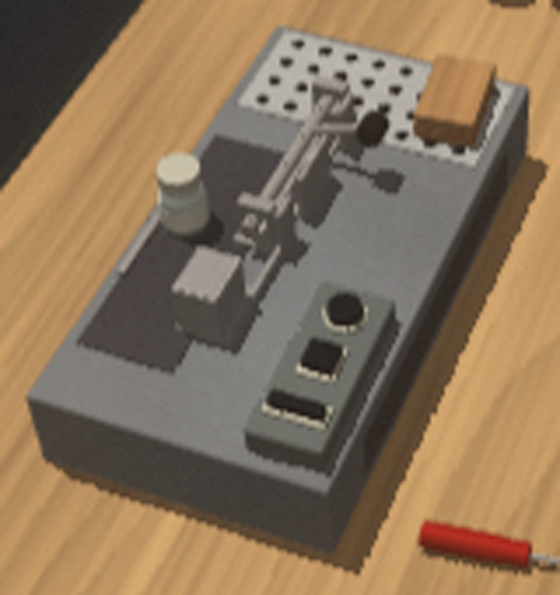

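```bash
cat >> h.py <<'E'
from scipy.spatial.transform import Rotation as Ro
def delta(target=None,zdir=None):
    s=sensors.state(); R=Ro.from_rotvec(s["eef_rot"]).as_matrix()
    print("t",s["t"],"tcp",np.round(s["tcp_pos"],4),"F",np.round(s["force"],1),"w",round(s["width"],4)); print("tool axes cols\n",np.round(R,3))
    if zdir is not None:
        z=np.array(zdir,float); z/=np.linalg.norm(z); x=np.array([0,0,-1.]); G=np.c_[x,np.cross(z,x),z]
        for g in (G,G@np.diag([1,-1,-1])): print("turn (tool)",np.round((Ro.from_matrix(R).inv()*Ro.from_matrix(g)).as_rotvec(),3))
    if target is not None: print("shift cm now:",np.round(R.T@(np.array(target)-s["tcp_pos"])*100,2))
E
python3 -c "
from h import *
delta((.557,-.06,.25),(.012,1,0)); print(sensors.state()['qpos'])"
```

```text
t 0.8 tcp [ 0.3013 -0.604   0.2393] F [-0.4 -0.6  0.5] w 0.0851
tool axes cols
 [[ 0.    -0.895 -0.446]
 [-0.    -0.446  0.895]
 [-1.    -0.    -0.   ]]
turn (tool) [ 0.475 -0.     0.   ]
turn (tool) [-2.667 -0.    -0.   ]
shift cm now: [ -1.07 -47.16  37.26]
[-8.19907594e-01  3.58562612e-01  1.19204951e-02 -4.29092895e-05
 -1.22411004e+00 -2.88104158e-01]
```

```bash
python3 -m handwheel '[{"ax":0.119,"tx":-0.5,"hand":5.0},{"ax":0.119,"tx":-0.5,"hand":5.0},{"ax":0.119,"tx":-0.5,"hand":5.0},{"ax":0.118,"tx":-0.5,"hand":5.0}]'
python3 -m handwheel '[{"ty":-2,"tz":4.3},{"ty":-2,"tz":4.3},{"ty":-2,"tz":4.3},{"ty":-2,"tz":4.3},{"ty":-2,"tz":4.3},{"ty":-2,"tz":4.3},{"ty":-2,"tz":4.3},{"ty":-2,"tz":4.3},{"ty":-2,"tz":4.3},{"ty":-2,"tz":4.3},{"ty":-2,"tz":4.3},{"ty":-2,"tz":4.3}]'
python3 -c "
from h import *
delta((.557,-.06,.150),(.012,1,0)); print(sensors.state()['qpos'])"
```

```text
t 0.8 tcp [ 0.3013 -0.604   0.2393] F [-0.4 -0.6  0.5] w 0.0851
tool axes cols
 [[ 0.    -0.895 -0.446]
 [-0.    -0.446  0.895]
 [-1.    -0.    -0.   ]]
turn (tool) [ 0.475 -0.     0.   ]
turn (tool) [-2.667 -0.    -0.   ]
shift cm now: [  8.93 -47.16  37.26]
[-8.19907594e-01  3.58562612e-01  1.19204951e-02 -4.29092895e-05
 -1.22411004e+00 -2.88104158e-01]schema error: expected keys hand, tx, ty, tz, ax, ay, az
schema error: expected keys hand, tx, ty, tz, ax, ay, az
```

```bash
python3 -m handwheel '[{"hand":5,"tx":-0.5,"ty":0,"tz":0,"ax":0.119,"ay":0,"az":0},{"hand":5,"tx":-0.5,"ty":0,"tz":0,"ax":0.119,"ay":0,"az":0},{"hand":5,"tx":-0.5,"ty":0,"tz":0,"ax":0.119,"ay":0,"az":0},{"hand":5,"tx":-0.5,"ty":0,"tz":0,"ax":0.118,"ay":0,"az":0}]' 40
python3 -m handwheel '[{"hand":5,"tx":0,"ty":-2,"tz":4.3,"ax":0,"ay":0,"az":0},{"hand":5,"tx":0,"ty":-2,"tz":4.3,"ax":0,"ay":0,"az":0},{"hand":5,"tx":0,"ty":-2,"tz":4.3,"ax":0,"ay":0,"az":0},{"hand":5,"tx":0,"ty":-2,"tz":4.3,"ax":0,"ay":0,"az":0},{"hand":5,"tx":0,"ty":-2,"tz":4.3,"ax":0,"ay":0,"az":0},{"hand":5,"tx":0,"ty":-2,"tz":4.3,"ax":0,"ay":0,"az":0},{"hand":5,"tx":0,"ty":-2,"tz":4.3,"ax":0,"ay":0,"az":0},{"hand":5,"tx":0,"ty":-2,"tz":4.3,"ax":0,"ay":0,"az":0},{"hand":5,"tx":0,"ty":-2,"tz":4.3,"ax":0,"ay":0,"az":0},{"hand":5,"tx":0,"ty":-2,"tz":4.3,"ax":0,"ay":0,"az":0},{"hand":5,"tx":0,"ty":-2,"tz":4.3,"ax":0,"ay":0,"az":0},{"hand":5,"tx":0,"ty":-2,"tz":4.3,"ax":0,"ay":0,"az":0}]'
python3 -c "
from h import *
delta((.557,-.06,.150),(.012,1,0)); print(sensors.state()['qpos'])"
```

```text
t: 1.2
tcp_pos: [0.3013, -0.604, 0.2595]
eef_rot: [-1.197, 1.217, 1.197]
force: [0.2, -0.2, 0.5]
width: 0.0502
t: 2.4
tcp_pos: [0.5482, -0.089, 0.2598]
eef_rot: [-1.201, 1.214, 1.2]
force: [0.8, -1.6, 0.3]
width: 0.0498
t 2.4 tcp [ 0.5482 -0.089   0.2598] F [ 0.8 -1.6  0.3] w 0.0498
tool axes cols
 [[ 0.001 -1.     0.012]
 [ 0.     0.012  1.   ]
 [-1.    -0.001  0.   ]]
turn (tool) [0.    0.    0.001]
turn (tool) [-3.142e+00 -1.000e-03  0.000e+00]
shift cm now: [10.98 -0.84  2.91]
[ 1.91758356e-01  1.48482997e-01 -2.24017538e-01  7.08238217e-05
 -1.19738077e+00 -1.77452612e+00]
```

```bash
python3 -m handwheel '[{"hand":5,"tx":0,"ty":-0.8,"tz":2.9,"ax":0,"ay":0,"az":0},{"hand":5,"tx":3,"ty":0,"tz":0,"ax":0,"ay":0,"az":0},{"hand":5,"tx":3,"ty":0,"tz":0,"ax":0,"ay":0,"az":0},{"hand":5,"tx":2,"ty":0,"tz":0,"ax":0,"ay":0,"az":0},{"hand":5,"tx":1.5,"ty":0,"tz":0,"ax":0,"ay":0,"az":0},{"hand":5,"tx":1.5,"ty":0,"tz":0,"ax":0,"ay":0,"az":0},{"hand":5,"tx":0,"ty":0,"tz":0,"ax":0,"ay":0,"az":0}]'
python3 - <<'E'
from h import *
delta()
im,d=imaging.grab_frame("side"); c=im[140:240,270:400]; cv2.imwrite("pics/c.png",cv2.resize(c,None,fx=6,fy=6,interpolation=cv2.INTER_CUBIC))
print(proj("side",[(.557,-.06,.161)]))
E
```

```text
t: 3.1
tcp_pos: [0.5547, -0.0621, 0.1474]
eef_rot: [-1.199, 1.218, 1.202]
force: [-0.9, -0.5, -0.2]
width: 0.0501
t 3.1 tcp [ 0.5547 -0.0621  0.1474] F [-0.9 -0.5 -0.2] w 0.0501
tool axes cols
 [[-0.004 -1.     0.012]
 [-0.     0.012  1.   ]
 [-1.     0.003 -0.   ]]
[[316.28211107 176.33572581]]
```

View pics/c.png

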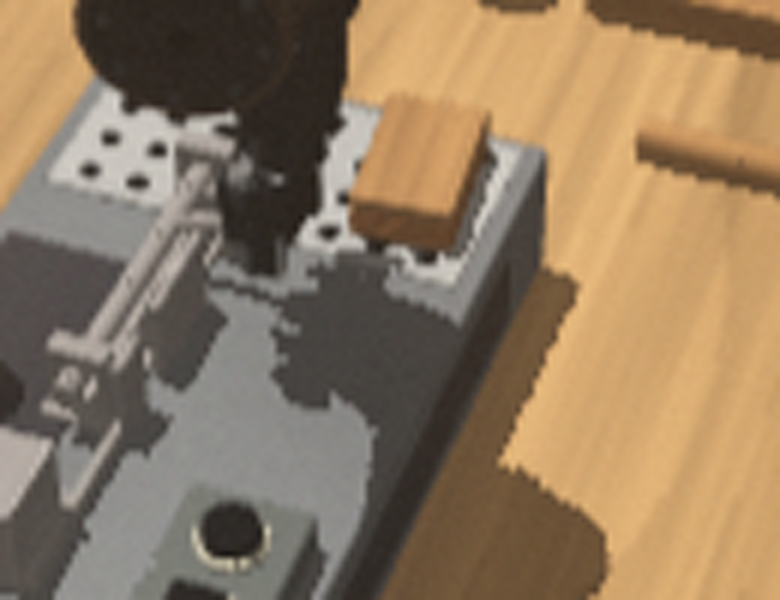

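The fingers (crop ~(265,220)) straddle the knob, and the sanding block (~(420,170)) is clear. I'll close on it.

```bash
python3 -m handwheel '[{"hand":5,"tx":0,"ty":-0.2,"tz":0.2,"ax":0,"ay":0,"az":0},{"hand":2.4,"tx":0,"ty":0,"tz":0,"ax":0,"ay":0,"az":0},{"hand":2.4,"tx":0,"ty":0,"tz":0,"ax":0,"ay":0,"az":0},{"hand":2.4,"tx":0,"ty":0,"tz":0,"ax":0,"ay":0,"az":0},{"hand":2.4,"tx":0,"ty":0,"tz":0,"ax":0,"ay":0,"az":0},{"hand":2.4,"tx":0,"ty":0,"tz":0,"ax":0,"ay":0,"az":0}]' 30
python3 - <<'E'
from h import *
delta()
r=.075
p=lambda th:np.array([-r*np.cos(np.radians(20)+th),r*np.sin(np.radians(20)+th)])
prev=p(0)
for th in np.arange(.1,1.01,.1):
    q=p(th); print(round(th,2),"dx,dz cm",np.round((q-prev)*100,2)); prev=q
E
```

```text
t: 3.75
tcp_pos: [0.5586, -0.0599, 0.1503]
eef_rot: [-1.201, 1.213, 1.199]
force: [-0.2, 2.4, 5.2]
width: 0.0278
t 3.75 tcp [ 0.5586 -0.0599  0.1503] F [-0.2  2.4  5.2] w 0.0278
tool axes cols
 [[ 0.002 -1.     0.012]
 [ 0.     0.012  1.   ]
 [-1.    -0.002  0.   ]]
0.1 dx,dz cm [0.29 0.69]
0.2 dx,dz cm [0.36 0.66]
0.3 dx,dz cm [0.42 0.62]
0.4 dx,dz cm [0.48 0.57]
0.5 dx,dz cm [0.54 0.52]
0.6 dx,dz cm [0.59 0.47]
0.7 dx,dz cm [0.63 0.41]
0.8 dx,dz cm [0.67 0.34]
0.9 dx,dz cm [0.7  0.27]
1.0 dx,dz cm [0.72 0.2 ]
```

```bash
python3 -m handwheel '[{"hand":2.4,"tx":-0.69,"ty":-0.29,"tz":0,"ax":0,"ay":0,"az":0},{"hand":2.4,"tx":-0.66,"ty":-0.36,"tz":0,"ax":0,"ay":0,"az":0},{"hand":2.4,"tx":-0.62,"ty":-0.42,"tz":0,"ax":0,"ay":0,"az":0},{"hand":2.4,"tx":-0.57,"ty":-0.48,"tz":0,"ax":0,"ay":0,"az":0}]'
python3 -m handwheel '[{"hand":2.4,"tx":-0.52,"ty":-0.54,"tz":0,"ax":0,"ay":0,"az":0},{"hand":2.4,"tx":-0.47,"ty":-0.59,"tz":0,"ax":0,"ay":0,"az":0},{"hand":2.4,"tx":-0.41,"ty":-0.63,"tz":0,"ax":0,"ay":0,"az":0},{"hand":2.4,"tx":-0.34,"ty":-0.67,"tz":0,"ax":0,"ay":0,"az":0},{"hand":2.4,"tx":-0.27,"ty":-0.7,"tz":0,"ax":0,"ay":0,"az":0},{"hand":2.4,"tx":-0.2,"ty":-0.72,"tz":0,"ax":0,"ay":0,"az":0},{"hand":2.4,"tx":0,"ty":0,"tz":0,"ax":0,"ay":0,"az":0}]'
```

```text
t: 4.15
tcp_pos: [0.5726, -0.0601, 0.1743]
eef_rot: [-1.198, 1.217, 1.202]
force: [-1.5, 2.8, -6.5]
width: 0.0271
t: 4.85
tcp_pos: [0.6127, -0.0607, 0.1975]
eef_rot: [-1.201, 1.215, 1.2]
force: [-3.0, 3.9, -0.0]
width: 0.0278
```

```bash
python3 -m handwheel '[{"hand":2.4,"tx":0,"ty":0,"tz":0.5,"ax":0,"ay":0,"az":0},{"hand":2.4,"tx":0,"ty":0,"tz":1,"ax":0,"ay":0,"az":0},{"hand":2.4,"tx":0,"ty":0,"tz":1,"ax":0,"ay":0,"az":0},{"hand":2.4,"tx":0,"ty":0,"tz":1,"ax":0,"ay":0,"az":0},{"hand":2.4,"tx":0,"ty":0,"tz":1,"ax":0,"ay":0,"az":0},{"hand":2.4,"tx":0,"ty":0,"tz":1,"ax":0,"ay":0,"az":0},{"hand":2.4,"tx":0,"ty":0,"tz":0.5,"ax":0,"ay":0,"az":0},{"hand":2.4,"tx":0,"ty":0,"tz":0.5,"ax":0,"ay":0,"az":0}]'
for i in 1 2; do :; done; python3 -c "
from h import *
delta()"
```

```text
t: 5.65
tcp_pos: [0.6131, 0.004, 0.1974]
eef_rot: [-1.201, 1.215, 1.199]
force: [0.1, -4.4, -1.7]
width: 0.0278
t 5.65 tcp [0.6131 0.004  0.1974] F [ 0.1 -4.4 -1.7] w 0.0278
tool axes cols
 [[ 0.001 -1.     0.012]
 [-0.001  0.012  1.   ]
 [-1.    -0.001 -0.001]]
```

```bash
python3 -m handwheel '[{"hand":2.4,"tx":0,"ty":0,"tz":0.4,"ax":0,"ay":0,"az":0},{"hand":2.4,"tx":0,"ty":0,"tz":0.4,"ax":0,"ay":0,"az":0},{"hand":2.4,"tx":0,"ty":0,"tz":0.4,"ax":0,"ay":0,"az":0}]'
python3 -m handwheel '[{"hand":2.4,"tx":0,"ty":0,"tz":0.4,"ax":0,"ay":0,"az":0},{"hand":2.4,"tx":0,"ty":0,"tz":0.4,"ax":0,"ay":0,"az":0}]'
```

```text
t: 5.95
tcp_pos: [0.6133, 0.0163, 0.1974]
eef_rot: [-1.201, 1.214, 1.199]
force: [-1.1, -4.4, 1.2]
width: 0.0274
t: 6.15
tcp_pos: [0.6133, 0.0245, 0.1974]
eef_rot: [-1.201, 1.214, 1.2]
force: [-0.9, -4.3, 3.0]
width: 0.0277
```

Travel is about 84 mm so far with friction force only. I'll continue in small steps.

```bash
for i in 1; do python3 -m handwheel '[{"hand":2.4,"tx":0,"ty":0,"tz":0.3,"ax":0,"ay":0,"az":0},{"hand":2.4,"tx":0,"ty":0,"tz":0.3,"ax":0,"ay":0,"az":0}]'; done
python3 -m handwheel '[{"hand":2.4,"tx":0,"ty":0,"tz":0.2,"ax":0,"ay":0,"az":0},{"hand":2.4,"tx":0,"ty":0,"tz":0.1,"ax":0,"ay":0,"az":0}]'
python3 -m handwheel '[{"hand":2.4,"tx":0,"ty":0,"tz":0.2,"ax":0,"ay":0,"az":0},{"hand":2.4,"tx":0,"ty":0,"tz":0.1,"ax":0,"ay":0,"az":0}]'
```

```text
t: 6.35
tcp_pos: [0.6134, 0.0305, 0.1973]
eef_rot: [-1.201, 1.214, 1.2]
force: [-0.8, -3.7, 6.0]
width: 0.0277
t: 6.55
tcp_pos: [0.6134, 0.0336, 0.1973]
eef_rot: [-1.201, 1.214, 1.2]
force: [-1.3, -5.2, 5.1]
width: 0.028
t: 6.75
tcp_pos: [0.6135, 0.0365, 0.1973]
eef_rot: [-1.201, 1.214, 1.2]
force: [-1.4, -4.3, 5.0]
width: 0.0275
```

```bash
python3 -m handwheel '[{"hand":2.4,"tx":0,"ty":0,"tz":0.2,"ax":0,"ay":0,"az":0},{"hand":2.4,"tx":0,"ty":0,"tz":0.1,"ax":0,"ay":0,"az":0}]'
python3 -m handwheel '[{"hand":2.4,"tx":0,"ty":0,"tz":0.1,"ax":0,"ay":0,"az":0},{"hand":2.4,"tx":0,"ty":0,"tz":0.1,"ax":0,"ay":0,"az":0}]'
```

```text
t: 6.95
tcp_pos: [0.6134, 0.0389, 0.1973]
eef_rot: [-1.201, 1.215, 1.2]
force: [-0.1, -9.2, 4.3]
width: 0.0278
t: 7.15
tcp_pos: [0.6133, 0.0391, 0.1973]
eef_rot: [-1.202, 1.218, 1.199]
force: [1.9, -17.5, 3.7]
width: 0.0278
```

```bash
python3 -m handwheel '[{"hand":2.4,"tx":0.2,"ty":0.72,"tz":0.05,"ax":0,"ay":0,"az":0},{"hand":2.4,"tx":0.27,"ty":0.7,"tz":0,"ax":0,"ay":0,"az":0},{"hand":2.4,"tx":0.34,"ty":0.67,"tz":0,"ax":0,"ay":0,"az":0},{"hand":2.4,"tx":0.41,"ty":0.63,"tz":0,"ax":0,"ay":0,"az":0},{"hand":2.4,"tx":0.47,"ty":0.59,"tz":0,"ax":0,"ay":0,"az":0}]'
python3 -m handwheel '[{"hand":2.4,"tx":0.52,"ty":0.54,"tz":0,"ax":0,"ay":0,"az":0},{"hand":2.4,"tx":0.57,"ty":0.48,"tz":0,"ax":0,"ay":0,"az":0},{"hand":2.4,"tx":0.62,"ty":0.42,"tz":0,"ax":0,"ay":0,"az":0}]'
```

```text
t: 7.65
tcp_pos: [0.5807, 0.0396, 0.1808]
eef_rot: [-1.203, 1.217, 1.197]
force: [2.6, -18.2, 3.6]
width: 0.0275
t: 7.95
tcp_pos: [0.5657, 0.0398, 0.1634]
eef_rot: [-1.202, 1.217, 1.198]
force: [2.0, -17.5, 4.0]
width: 0.0272
```

```bash
python3 -m handwheel '[{"hand":2.4,"tx":0.66,"ty":0.36,"tz":0,"ax":0,"ay":0,"az":0},{"hand":2.4,"tx":0.6,"ty":0.2,"tz":0,"ax":0,"ay":0,"az":0},{"hand":2.4,"tx":0.1,"ty":0.05,"tz":0,"ax":0,"ay":0,"az":0}]'
python3 -m handwheel '[{"hand":2.4,"tx":0.15,"ty":0,"tz":0,"ax":0,"ay":0,"az":0},{"hand":2.4,"tx":0.15,"ty":0,"tz":0,"ax":0,"ay":0,"az":0}]'
```

```text
t: 8.25
tcp_pos: [0.5596, 0.0398, 0.151]
eef_rot: [-1.203, 1.217, 1.198]
force: [-3.7, -18.0, 20.3]
width: 0.0273
t: 8.45
tcp_pos: [0.5596, 0.0398, 0.1504]
eef_rot: [-1.204, 1.217, 1.198]
force: [-18.1, -15.3, 46.7]
width: 0.0277
```

```bash
python3 -m handwheel '[{"hand":2.4,"tx":-0.3,"ty":0,"tz":0,"ax":0,"ay":0,"az":0},{"hand":5,"tx":0,"ty":0,"tz":0,"ax":0,"ay":0,"az":0},{"hand":5,"tx":0,"ty":0,"tz":0,"ax":0,"ay":0,"az":0},{"hand":5,"tx":0,"ty":0,"tz":0,"ax":0,"ay":0,"az":0},{"hand":5,"tx":-2,"ty":0,"tz":0,"ax":0,"ay":0,"az":0},{"hand":5,"tx":-3,"ty":0,"tz":0,"ax":0,"ay":0,"az":0},{"hand":5,"tx":-3,"ty":0,"tz":0,"ax":0,"ay":0,"az":0},{"hand":0,"tx":0,"ty":4,"tz":-4,"ax":0,"ay":0,"az":0},{"hand":0,"tx":0,"ty":4,"tz":-4,"ax":0,"ay":0,"az":0},{"hand":0,"tx":0,"ty":4,"tz":-4,"ax":0,"ay":0,"az":0},{"hand":0,"tx":0,"ty":0,"tz":0,"ax":0,"ay":0,"az":0}]'
python3 - <<'E'
from h import *
im,d=imaging.grab_frame("top"); a=im[95:235,190:420]; cv2.imwrite("pics/d.png",cv2.resize(a,None,fx=3.4,fy=3.4,interpolation=cv2.INTER_CUBIC))
ks={}
for n in ("top","side"):
    if n=="side": im,d=imaging.grab_frame(n)
    for q in ("knob","key_square_top","key_round_top","key_bar_top"):
        for r in imaging.regions_of(q,n)[:3]:
            P,_=world(n,d,r["pixels"])
            if len(P):
                T=P[P[:,2]>.1385] if q!="knob" else P
                print(n,q,round(r["conf"],2),np.round(r["rect"]),len(T), np.round(np.median(T,0),4) if len(T) else "", np.round((T.min(0)+T.max(0))/2,4) if len(T) else "")
delta((.503,.151,.20),(.012,1,0))
E
```

```text
t: 9.55
tcp_pos: [0.4484, -0.0642, 0.2291]
eef_rot: [-1.198, 1.215, 1.2]
force: [1.4, 1.2, 1.4]
width: 0.0002
top knob 0.61 [296. 151. 309. 168.] 93 [0.5825 0.0396 0.1553] [0.589  0.0393 0.1371]
top knob 0.36 [283. 108. 303. 129.] 277 [0.6987 0.0682 0.171 ] [0.7055 0.0706 0.1391]
top key_square_top 0.25 [266. 143. 330. 167.] 302 [0.6256 0.0404 0.143 ] [0.5519 0.0599 0.3757]
top key_round_top 0.54 [283. 110. 305. 129.] 256 [0.7036 0.0676 0.1722] [0.7078 0.0678 0.1596]
side knob 0.66 [301. 194. 308. 199.] 49 [0.5567 0.0496 0.1718] [0.5611 0.0447 0.1669]
side key_square_top 0.51 [306. 223. 315. 235.] 67 [0.5025 0.1522 0.1436] [0.5037 0.152  0.1446]
side key_square_top 0.49 [296. 236. 311. 248.] 78 [0.5024 0.21   0.1437] [0.5026 0.2086 0.1452]
side key_round_top 0.4 [302. 226. 314. 233.] 68 [0.5026 0.1547 0.1435] [0.5037 0.1548 0.1446]
side key_round_top 0.27 [300. 236. 309. 243.] 69 [0.5012 0.2101 0.144 ] [0.5015 0.2102 0.1452]
side key_bar_top 0.24 [290. 192. 310. 200.] 88 [0.56   0.0443 0.1681] [0.5821 0.042  0.1609]
t 10.05 tcp [ 0.4526 -0.0619  0.2288] F [ 0.6  0.4 -0.2] w -0.0001
tool axes cols
 [[-0.001 -1.     0.012]
 [-0.     0.012  1.   ]
 [-1.     0.001 -0.   ]]
turn (tool) [ 0.    -0.    -0.001]
turn (tool) [-3.141e+00  1.000e-03 -0.000e+00]
shift cm now: [ 2.88 -4.79 21.35]
```

View pics/d.png

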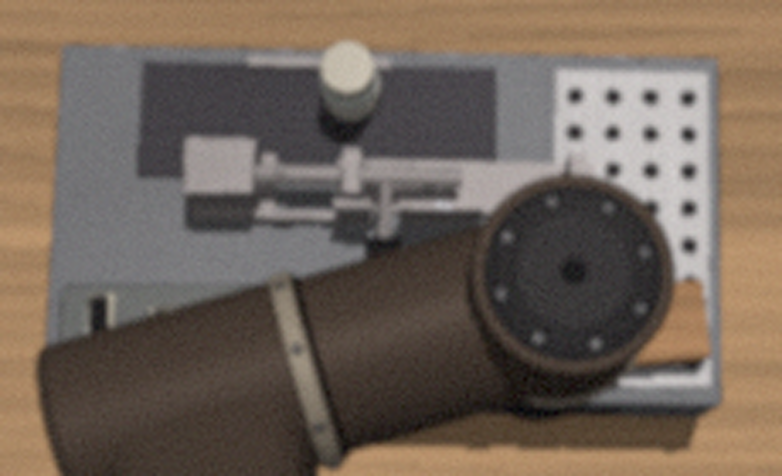

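The handle now lies in the lock notch (crop (385,210)), and the bolt runs on into the keeper (~(255,170)). Next is the square key, the middle one, at (0.503, 0.2085).

```bash
python3 -m handwheel '[{"hand":0,"tx":0,"ty":-0.52,"tz":3,"ax":0,"ay":0,"az":0},{"hand":0,"tx":0,"ty":-0.52,"tz":3,"ax":0,"ay":0,"az":0},{"hand":0,"tx":0,"ty":-0.52,"tz":3,"ax":0,"ay":0,"az":0},{"hand":0,"tx":0,"ty":-0.52,"tz":3,"ax":0,"ay":0,"az":0},{"hand":0,"tx":0,"ty":-0.52,"tz":3,"ax":0,"ay":0,"az":0},{"hand":0,"tx":0,"ty":-0.52,"tz":3,"ax":0,"ay":0,"az":0},{"hand":0,"tx":0,"ty":-0.52,"tz":3,"ax":0,"ay":0,"az":0},{"hand":0,"tx":0,"ty":-0.52,"tz":3,"ax":0,"ay":0,"az":0},{"hand":0,"tx":0,"ty":-0.52,"tz":3,"ax":0,"ay":0,"az":0},{"hand":0,"tx":2,"ty":0,"tz":0,"ax":0,"ay":0,"az":0},{"hand":0,"tx":2.5,"ty":0,"tz":0,"ax":0,"ay":0,"az":0},{"hand":0,"tx":0,"ty":0,"tz":0,"ax":0,"ay":0,"az":0}]'
python3 - <<'E'
from h import *
delta((.503,.2085,.151))
im,d=imaging.grab_frame("side"); c=im[185:285,250:380]; cv2.imwrite("pics/e.png",cv2.resize(c,None,fx=6,fy=6,interpolation=cv2.INTER_CUBIC))
E
```

```text
t: 11.25
tcp_pos: [0.5006, 0.2065, 0.1808]
eef_rot: [-1.2, 1.221, 1.203]
force: [-0.8, -0.8, 0.3]
width: -0.0
t 11.25 tcp [0.5006 0.2065 0.1808] F [-0.8 -0.8  0.3] w -0.0
tool axes cols
 [[-0.005 -1.     0.012]
 [-0.004  0.012  1.   ]
 [-1.     0.005 -0.004]]
shift cm now: [ 2.97 -0.26  0.22]
```

View pics/e.png

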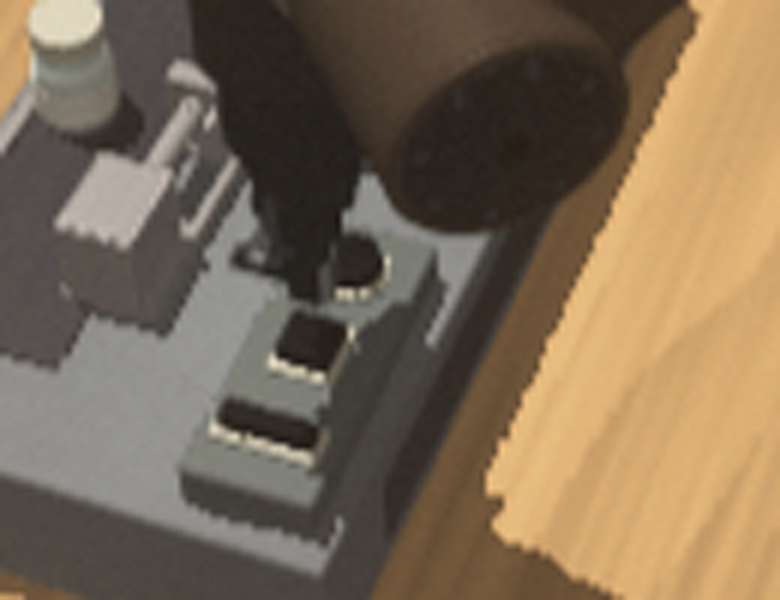

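```bash
python3 -m handwheel '[{"hand":0,"tx":1.5,"ty":-0.2,"tz":0.2,"ax":0,"ay":0,"az":0},{"hand":0,"tx":1.0,"ty":0,"tz":0,"ax":0,"ay":0,"az":0},{"hand":0,"tx":0.4,"ty":0,"tz":0,"ax":0,"ay":0,"az":0},{"hand":0,"tx":0,"ty":0,"tz":0,"ax":0,"ay":0,"az":0}]'
python3 -m handwheel '[{"hand":0,"tx":0.3,"ty":0,"tz":0,"ax":0,"ay":0,"az":0},{"hand":0,"tx":0.1,"ty":0,"tz":0,"ax":0,"ay":0,"az":0}]'
```

```text
t: 11.7
tcp_pos: [0.5043, 0.2088, 0.1552]
eef_rot: [-1.2, 1.216, 1.2]
force: [0.5, 0.3, 0.3]
width: 0.0001
t: 11.9
tcp_pos: [0.5046, 0.2091, 0.1515]
eef_rot: [-1.2, 1.214, 1.2]
force: [-0.1, -0.4, -0.0]
width: -0.0003
```

```bash
python3 -m handwheel '[{"hand":0,"tx":0.2,"ty":0,"tz":0,"ax":0,"ay":0,"az":0},{"hand":0,"tx":0.1,"ty":0,"tz":0,"ax":0,"ay":0,"az":0}]'
python3 -m handwheel '[{"hand":0,"tx":0.15,"ty":0,"tz":0,"ax":0,"ay":0,"az":0},{"hand":0,"tx":0.05,"ty":0,"tz":0,"ax":0,"ay":0,"az":0}]'
```

```text
t: 12.1
tcp_pos: [0.5046, 0.2091, 0.1485]
eef_rot: [-1.2, 1.214, 1.2]
force: [-0.1, -0.5, 2.1]
width: -0.0002
t: 12.3
tcp_pos: [0.5046, 0.2091, 0.1464]
eef_rot: [-1.2, 1.214, 1.2]
force: [-1.3, 0.4, 4.6]
width: -0.0001
```

```bash
python3 -m handwheel '[{"hand":0,"tx":0.15,"ty":0,"tz":0,"ax":0,"ay":0,"az":0},{"hand":0,"tx":0.05,"ty":0,"tz":0,"ax":0,"ay":0,"az":0}]'
python3 -m handwheel '[{"hand":0,"tx":0.1,"ty":0,"tz":0,"ax":0,"ay":0,"az":0},{"hand":0,"tx":0,"ty":0,"tz":0,"ax":0,"ay":0,"az":0}]'
```

```text
t: 12.5
tcp_pos: [0.5046, 0.2091, 0.1449]
eef_rot: [-1.201, 1.214, 1.2]
force: [-3.8, -0.8, 12.2]
width: -0.0
t: 12.7
tcp_pos: [0.5047, 0.2092, 0.1448]
eef_rot: [-1.201, 1.213, 1.2]
force: [-5.4, 0.1, 16.0]
width: -0.0002
```

```bash
python3 -m handwheel '[{"hand":0,"tx":-1,"ty":0,"tz":0,"ax":0,"ay":0,"az":0},{"hand":0,"tx":-2,"ty":0,"tz":0,"ax":0,"ay":0,"az":0},{"hand":0,"tx":0,"ty":0,"tz":-2.8,"ax":0,"ay":0,"az":0},{"hand":0,"tx":0,"ty":0,"tz":-2.9,"ax":0,"ay":0,"az":0},{"hand":0,"tx":0,"ty":0,"tz":0,"ax":0,"ay":0,"az":0},{"hand":0,"tx":1.5,"ty":0,"tz":0,"ax":0,"ay":0,"az":0},{"hand":0,"tx":0.9,"ty":0,"tz":0,"ax":0,"ay":0,"az":0},{"hand":0,"tx":0,"ty":0,"tz":0,"ax":0,"ay":0,"az":0}]'
python3 -m handwheel '[{"hand":0,"tx":0.2,"ty":0,"tz":0,"ax":0,"ay":0,"az":0},{"hand":0,"tx":0.2,"ty":0,"tz":0,"ax":0,"ay":0,"az":0}]'
python3 -m handwheel '[{"hand":0,"tx":0.1,"ty":0,"tz":0,"ax":0,"ay":0,"az":0},{"hand":0,"tx":0.1,"ty":0,"tz":0,"ax":0,"ay":0,"az":0}]'
```

```text
t: 13.5
tcp_pos: [0.5033, 0.1519, 0.1481]
eef_rot: [-1.201, 1.217, 1.201]
force: [-1.3, -0.7, 3.8]
width: -0.0004
t: 13.7
tcp_pos: [0.5035, 0.152, 0.1454]
eef_rot: [-1.201, 1.216, 1.201]
force: [-2.6, -1.6, 4.6]
width: 0.0
t: 13.9
tcp_pos: [0.5036, 0.152, 0.1447]
eef_rot: [-1.201, 1.215, 1.2]
force: [-10.2, -1.0, 23.0]
width: -0.0
```

```bash
python3 -m handwheel '[{"hand":0,"tx":-1,"ty":0,"tz":0,"ax":0,"ay":0,"az":0},{"hand":0,"tx":-3,"ty":0,"tz":0,"ax":0,"ay":0,"az":0},{"hand":0,"tx":-4,"ty":0,"tz":0,"ax":0,"ay":0,"az":0},{"hand":0,"tx":-2,"ty":1,"tz":-4,"ax":0,"ay":0,"az":0},{"hand":0,"tx":0,"ty":1,"tz":-4.5,"ax":0,"ay":0,"az":0},{"hand":0,"tx":0,"ty":1,"tz":-4.5,"ax":0,"ay":0,"az":0},{"hand":0,"tx":0,"ty":1,"tz":-4.5,"ax":0,"ay":0,"az":0},{"hand":0,"tx":0,"ty":1,"tz":-4.5,"ax":0,"ay":0,"az":0},{"hand":0,"tx":0,"ty":1,"tz":-4.5,"ax":0,"ay":0,"az":0},{"hand":0,"tx":0,"ty":1,"tz":-4.5,"ax":0,"ay":0,"az":0},{"hand":0,"tx":0,"ty":1,"tz":-4.5,"ax":0,"ay":0,"az":0},{"hand":0,"tx":0,"ty":0,"tz":0,"ax":0,"ay":0,"az":0}]'
python3 - <<'E'
from h import *
T,dt=imaging.grab_frame("top"); S,ds=imaging.grab_frame("side")
f=lambda c,k:cv2.resize(c,None,fx=k,fy=k,interpolation=cv2.INTER_CUBIC)
cv2.imwrite("pics/f.png",f(T[95:235,190:420],3.4)); cv2.imwrite("pics/g.png",f(S[140:310,210:370],3.5))
for n,d in(("top",dt),("side",ds)):
    for k,p in (("bar",(.503,.267,.143)),("square",(.504,.209,.143)),("round",(.5035,.152,.143))):
        u,v=np.round(proj(n,[p])[0]).astype(int); m=np.zeros(d.shape,bool); m[v-1:v+2,u-1:u+2]=1
        P,_=world(n,d,m); print(n,k,np.round(np.median(P,0),4))
    for r in imaging.regions_of("knob",n)[:1]:
        P,_=world(n,d,r["pixels"]); print(n,"knob",r["conf"],np.round(np.median(P,0),4),np.round(np.percentile(P,95,axis=0),4))
delta()
E
```

```text
t: 15.1
tcp_pos: [0.418, -0.2057, 0.2432]
eef_rot: [-1.197, 1.217, 1.196]
force: [0.2, -0.0, 0.3]
width: 0.0
top bar [0.504  0.267  0.1428]
top square [0.504  0.2101 0.1429]
top round [0.5045 0.1509 0.1417]
side bar [0.5038 0.2666 0.1433]
side square [0.5047 0.2082 0.1444]
side round [0.5037 0.1519 0.144 ]
t 15.3 tcp [ 0.4197 -0.2015  0.2432] F [0.2 1.1 0.7] w -0.0001
tool axes cols
 [[ 0.    -1.     0.012]
 [ 0.     0.012  1.   ]
 [-1.    -0.     0.   ]]
```

View pics/f.png

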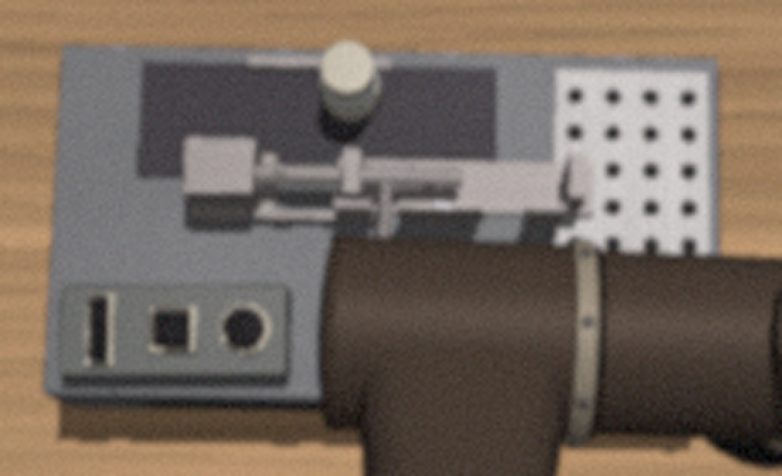

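View pics/g.png

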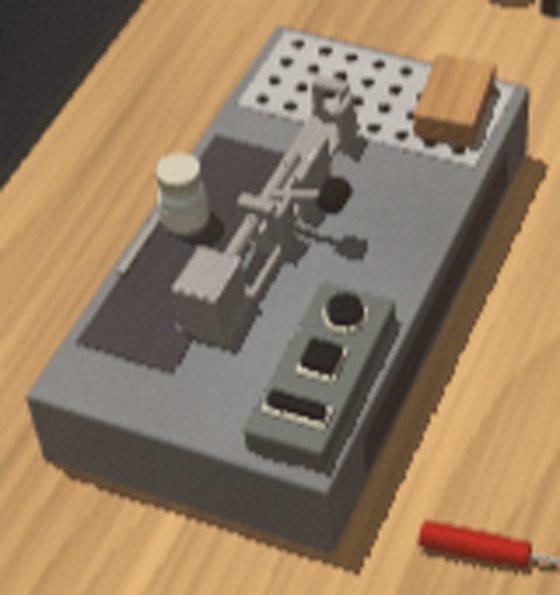

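The pictures show the bolt in the keeper, and the handle down in the lock notch with the knob at side crop (335,195). All three keys are back up, and the jar and sanding block haven't moved. I'll hand the job in.

```bash
python3 -c "
from h import *
print(ticket.close_job())"
```

```text
the job is handed in; nothing more can be done
None
```

The hatch is bolted, both keys were pressed in order, and the job is handed in at about 15 s of the 61 s allowed. The hand-in gave no verdict.

- **Bolt:** I lifted the handle out of the parking notch and slid the bolt about 99 mm until the force jumped from 4 N to 17 N at the keeper's back wall. I then swung the handle down until it stopped hard in the lock notch, at the same height as it had in the parking notch.
- **Keys:** I pressed the square key, let it up, then pressed and released the round one. Each went down about 6 mm to a firm stop, at 16 N for the square and 23 N for the round.

**Last checks:**
- Both camera views show the handle in the lock notch and the bolt in the keeper.
- All three key tops are back at about 143 mm. The bar key was not touched.
- The jar and the sanding block look unmoved. I did not check the tools and other items on the bench separately.
- The arm is clear of everything, with about 1 N on the wrist.
- In the final pictures the network did not find the knob. The handle's position there is from my own look at the pictures and from where the arm stopped.

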